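Swing the antenna four clicks and press start

ROBOT

A 6-joint arm with a two-finger parallel gripper is mounted at the origin on the work surface. World frame = base frame: x ahead of the robot, y to its left, z up, the work surface at z = 0. Lengths are in mm, angles in rad, forces in N, time in s.
With the tool pointing down it reaches from about 350 to 875 mm from the base axis. Payload 4.2 kg.
Tool frame: the origin (TCP) lies midway between the tips of the shut fingers; the grasp point (between the pads) lies 19 mm behind it (robot.tcp_to_grasp is the distance from the TCP to the grasp point, in mm); y points along the fingers, x is the direction in which the jaws open and shut, and the axes are right-handed (so a half turn about y gives the same grasp; the last joint's range is limited). The gripper opens to 85 mm and grips with 20 to 120 N. Pads are 22 mm wide; open, the fingers measure 114 mm over their backs; the gripper's body (76 mm by 85 mm) begins 54 mm behind the grasp point. The pads swing forward as they close: fully open they stand 13 mm farther back than shut.
Start: joints at [-1.048, 0.385, 0.008, 0, -1.194, -0.259], TCP at [162.986, -603.353, 231.312] pointing down, gripper open.
Joint ranges: [-3.14, 3.14], [-1.21, 2.06], [-1.07, 1.41], [-3.16, 2.05], [-2.99, -0.16], [-3.1, 3.1]. Speed limits (rad/s): [2.79, 2.79, 3.14, 3.14, 3.14, 3.14].

INTERFACE

Orientations are given as [roll, pitch, yaw] about the fixed x, y, z axes, in that order (R = Rz(yaw) Ry(pitch) Rx(roll)).
In Python, from bench import sensors, capture, job, robot gives the robot as it stands.
- The arm moves only by the shell command python3 -m handwheel 'ROWS' [FORCE]. ROWS is JSON, a list of rows, each a list of 5 numbers: the shift along the tool's x, y, z in cm, then the turn about the tool's y in rad, then the opening, from 0 (shut) to 1 (fully open). In form: [[dx, dy, dz, spin, claw], ...]. A call has exactly 8 rows; each row shifts and turns the pose as measured when the row begins, along the tool's axes as they then stand; what a row does not reach is not made up. A row lasts 1/10 s, in which the tool goes at most 50 mm and 8.59 degrees, less where a joint would pass 70% of its speed; a pose out of reach is approached as far as the arm can. A call with a gripper value outside its range is refused whole. The fingers move at their own pace and stop on an object; FORCE is the grip in N (left out, the last holds). Time passes only in rows, so rows that do not move let the fingers close, or fill a call up. It gives the time, the measured TCP pose, the force and the opening at its end, in the units of the state.
- sensors.state(): the state, without advancing time (a new reading comes with each control period).
- capture(name): name is "scene" or "top" or "wrist"; returns a dict with "color" (400x640x3 uint8, red, green, blue), "fx", "fy", "cx", "cy" (pixels), "k1" (the pictures are not rectified: a ray, as slopes to the right and down, at radius r is drawn at 1 + k1 r^2 times it, then the intrinsics apply), "pose" (4x4, takes a point from camera to world coordinates). Camera axes: x right, y down, z forward; pixel columns grow to the right and rows downward; lengths in mm; the calibration is good to about 2 mm. A picture is of the moment at which its call begins. There is no depth.
- job.finish_job(): hands the job in, once; it reports no verdict.
The state is a dict: "clock": time; "q": joint angles; "joint_vel": joint speeds; "tau": joint torques, N m; "position": TCP position; "orientation": TCP orientation; "wrist_force": force on the tool from outside, world axes, zero at the start; "ft_torque": the same for the moment, N m; "width": finger opening in mm.
Only numpy, scipy, OpenCV 4.12 (cv2) and the standard library are available. Lean on these libraries where they do the work, as an engineer would, in place of code of your own. Each camera call takes 0.05 s, during which the arm holds its last target. There are 200 camera calls.

TASK

With a fingertip, push the orange paddle of the antenna console's click-stop dial round clockwise (seen from above) by exactly four clicks, never into a fifth and never a click backwards, then press the green start button right down and let it come up again. Push only: do not pinch the paddle, lift or shove the console, or press the red button, and leave the other things on the desk where they are.

Things in the scene. Friction and masses are not known exactly. Their poses are not given: they have to be found in the camera images.
- console: dark grey console, 150 (x) by 250 (y) by 55 mm high, 1.8 kg, loose on rubber feet on the desk. Origin: centre of its underside; x to its back (away from the operator), y to its left, z up. On its top: the dial, axis 45 mm left (+y) of the centre, and two buttons 78 mm right (-y), green 40 mm to the front (-x), red 40 mm to the back. White ticks on the case round the dial mark the click stops
- dial_center (a point): point on the dial's upright axis, level with its flat top (70 mm above the desk); turns with the dial, x along the paddle, z up. Black disc, radius 52 mm, with a hub of radius 14 mm standing 19 mm proud. On the disc a straight orange radial paddle with a white line on top: 12 mm thick, 14 to 50 mm from the axis, 24 mm high above the disc
- paddle_push (a point): middle of the paddle's rear face, the upright flat face (36 x 24 mm) to push for clockwise: 32 mm from the axis along x of dial_center, 6 mm to its +y, 12 mm above the disc; axes as dial_center, push along -y and follow the circle. At the start the paddle points to the console's front left (150 degrees counter-clockwise from its x); four clicks bring it to the back left (30 degrees)
- dial (a joint): dial angle in rad: 0 at the start, grows clockwise seen from above. Click stops at multiples of 0.5236 (30 degrees); four clicks are 2.094. Between stops it resists, most a quarter of the way on (0.16 N m, about 5 N at the paddle's middle); past halfway it jumps by itself to the next stop, off the finger, and stays there. It turns on for more clicks both ways; nothing stops it at four
- paddle_rear: the half of the orange paddle with the face to push (6 mm thick, fixed to the dial). Origin on the dial's axis at the case top, 55 mm above the desk; axes as dial_center
- paddle_front: the other half of the orange paddle, its leading side in clockwise turning. Origin and axes as paddle_rear
- green_top (a point): centre of the top of the round green start button (radius 14 mm), z up; it travels 6 mm straight down against a spring, about 5 N when fully down, and springs back
- green (a joint): travel of the green button in m: 0 up, 0.006 fully down
- red_top (a point): centre of the top of the round red stop button, the same size as the green one; leave alone
- red (a joint): travel of the red button in m: 0 up
- mug: blue mug, 80 mm across, 95 mm high, loose bystander right of the console; origin centre of its underside, handle to its +y
- mouse: grey computer mouse, 100 x 60 x 34 mm, loose bystander left of the console; origin on its underside
- screwdriver: screwdriver lying behind the console, loose bystander
- marker: blue marker pen, 125 x 15 x 15 mm, lying in front of the console, loose bystander; origin on its underside
- adapter: steel coaxial adapter, 22 mm across, 38 mm high, standing behind the console, loose bystander; origin centre of its underside
- handheld: black handheld radio lying on its back, 115 x 58 x 34 mm plus a 90 mm aerial, loose bystander to the back left; origin on its underside

How it is judged:
By the outcome, as a careful person would: the job done as asked, in the order asked, and still so for the second after the job is handed in, with the robot touching nothing.
It also fails if it takes over 46 s, if anything falls off the work surface, if the arm or the gripper's body presses on something with over 40 N, if the wrist force passes 120 N, or if a joint passes its speed limit or range.

## Working session

There is one attempt and no reset: what is moved stays moved. The work goes in short steps, Python scripts to look and compute and a shell command to move; the robot and the scene stay as the last step left them, time stands still between calls to the robot, and variables do not carry over. Pictures are saved under pics/ and viewed, about 8 in all and at most 12, crops included, and the job is handed in when it is done.

```bash
ls; mkdir -p pics; python3 - <<'E'
from bench import sensors,capture,robot
import cv2
print(sensors.state())
for n in("top","scene"):
    c=capture(n);cv2.imwrite(f"pics/{n}0.png",c["color"][:,:,::-1]);print(n,c["fx"],c["k1"],c["pose"].round(3).tolist())
E
```

```text
pics
{'clock': 0.0, 'q': array([-1.04839980e+00,  3.85547194e-01,  6.62839238e-03, -5.00303264e-04,
       -1.19399938e+00, -2.58566514e-01]), 'joint_vel': array([ 0.00090641, -0.0005891 ,  0.00105466, -0.00126457,  0.0006961 ,
       -0.00057882]), 'tau': array([ 1.23381811e-03, -3.92289197e+01,  1.88403726e+01,  4.18602660e+00,
       -4.60363590e-03, -1.86178134e-06]), 'position': array([ 162.83360843, -602.81031931,  230.22804657]), 'orientation': array([-1.57070313, -0.00217021,  1.83444166]), 'wrist_force': array([ 0.36973651, -0.72659891, -0.06819849]), 'ft_torque': array([ 0.02564494, -0.0429551 ,  0.006607  ]), 'width': 85.38679308285765}
top 476.246534846991 -0.08349348519969736 [[0.022, -0.996, 0.081, 539.919], [-1.0, -0.021, 0.018, 55.989], [-0.016, -0.082, -0.997, 992.55], [0.0, 0.0, 0.0, 1.0]]
scene 369.1005065368501 0.022050740074444138 [[0.499, 0.547, -0.672, 1101.83], [0.866, -0.297, 0.401, -265.393], [0.019, -0.783, -0.622, 548.367], [0.0, 0.0, 0.0, 1.0]]
```

View pics/top0.png

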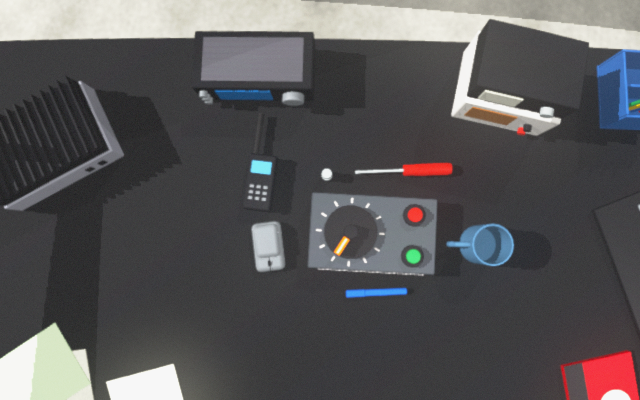

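View pics/scene0.png

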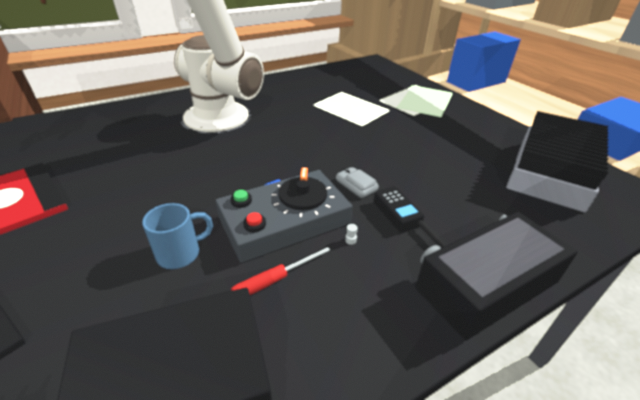

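The top view shows the console at about (373,235), dial at (350,232), orange paddle at (342,246), green button at (413,257) and red at (415,215). The scene view agrees with this. Next I triangulate these points.

```bash
cat > h.py <<'E'
import numpy as np,cv2
from bench import capture,sensors
HS={'green':((50,120,60),(80,255,255)),'red':((0,170,80),(6,255,255)),'orange':((8,140,120),(22,255,255))}
def ray(c,u,v):
    K=np.array([[c['fx'],0,c['cx']],[0,c['fy'],c['cy']],[0,0,1]])
    p=cv2.undistortPoints(np.array([[[u,v]]],float),K,np.array([c['k1'],0,0,0.]))[0,0]
    return c['pose'][:3,3],c['pose'][:3,:3]@np.array([p[0],p[1],1])
def plane(c,u,v,z):
    o,d=ray(c,u,v);return o+d*(z-o[2])/d[2]
def tri(a,b):
    (o1,d1),(o2,d2)=a,b
    s=np.linalg.lstsq(np.c_[d1,-d2],o2-o1,rcond=None)[0];P,Q=o1+s[0]*d1,o2+s[1]*d2
    return (P+Q)/2,np.linalg.norm(P-Q)
def blobs(c,name,win=None):
    m=cv2.inRange(cv2.cvtColor(c['color'],cv2.COLOR_RGB2HSV),*map(np.array,HS[name]))
    if win: k=np.zeros_like(m);k[win[1]:win[3],win[0]:win[2]]=255;m&=k
    n,l,s,ce=cv2.connectedComponentsWithStats(m)
    i=1+np.argmax(s[1:,4]);return ce[i],s[i],l==i
E
python3 - <<'E'
from h import *
t,s=capture('top'),capture('scene')
W={'top':(300,190,440,280),'scene':(210,155,360,260)}
R={}
for n in HS:
    a=blobs(t,n,W['top']);b=blobs(s,n,W['scene'])
    P,e=tri(ray(t,*a[0]),ray(s,*b[0]));R[n]=P
    print(n,a[0].round(1),a[1],b[0].round(1),b[1],P.round(1),round(e,1),[plane(t,*a[0],z).round(1)[:2].tolist() for z in(61,66,70,94)])
d=R['red']-R['green'];yaw=np.arctan2(d[1],d[0]);print(np.hypot(*d[:2]),np.degrees(yaw))
# case outline corners & white ticks in top
g=cv2.cvtColor(t['color'],cv2.COLOR_RGB2HSV)
tk=[]
m=((g[:,:,1]<60)&(g[:,:,2]>140)).astype(np.uint8)
n,l,st,ce=cv2.connectedComponentsWithStats(m)
for i in range(1,n):
    if 310<ce[i][0]<392 and 190<ce[i][1]<272 and 2<=st[i][4]<60:tk.append(plane(t,*ce[i],55)[:2])
tk=np.array(tk);
A=np.c_[2*tk,np.ones(len(tk))];x=np.linalg.lstsq(A,(tk**2).sum(1),rcond=None)[0]
r=np.hypot(*(tk-x[:2]).T);print(len(tk),'tick centre',x[:2],r.round(1),np.degrees(np.arctan2(*(tk-x[:2]).T[::-1])).round(1))
im=cv2.resize(t['color'][180:290,290:450,::-1],None,fx=5,fy=5,interpolation=cv2.INTER_CUBIC);cv2.imwrite('pics/crop1.png',im)
E
```

```text
green [412.9 255.9] [406 249  15  15 180] [240.  195.2] [233 190  15  12 143] [ 509.5 -101.    70.8] 0.6 [[509.1, -102.9], [509.2, -102.1], [509.4, -101.4], [510.2, -97.3]]
red [414.9 214.4] [408 208  15  14 168] [253.8 219. ] [247 213  15  12 144] [ 589.8 -103.8   70. ] 1.4 [[590.0, -106.0], [589.7, -105.1], [589.5, -104.4], [588.2, -100.3]]
orange [341.4 245.4] [334 236  16  20  93] [303.6 174.4] [300 167   8  14  55] [527.3  37.7  87.6] 1.3 [[526.6, 36.6], [526.6, 36.7], [526.7, 36.8], [527.0, 37.3]]
80.33649574405878 -1.9896982561747705
32 tick centre [542.39906929  15.06906103] [74.1 74.8 71.2 72.8 65.1 69.  57.4 26.6 63.5 54.4 82.8 77.7 55.9 60.4
 64.2 83.3 71.4 53.6 54.3 51.9 64.  54.6 68.4 58.  63.2 75.5 96.  81.3
 66.1 83.2 65.9 79.9] [   2.    27.4  -23.4   52.5  -50.5   78.4  -80.3  127.1  106.4 -115.2
  107.7 -110.1  136.9 -131.1 -120.9  119.2  124.4 -151.9 -138.5  171.5
  149.8 -178.9 -143.1 -171.2 -154.3 -139.6 -127.3  139.8  162.5 -135.1
 -167.3 -145.2]
```

View pics/crop1.png

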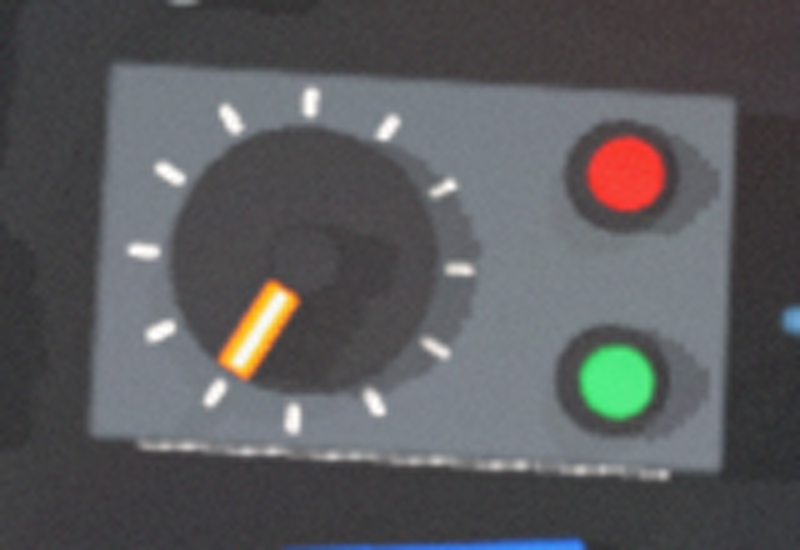

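```bash
python3 -m handwheel '[[3.1,0,-3.1,0,0],[3.1,0,-3.1,0,0],[3.1,0,-3.1,0,0],[3.1,0,-3.1,0,0],[3.1,0,-3.1,0,0],[3.1,0,-3.1,0,0],[3.1,0,-3.1,0,0],[3.1,0,-3.1,0,0]]' 20
python3 -m handwheel '[[3.1,0.3,-3.1,0,0],[3.1,0.3,-3.1,0,0],[3.1,0.3,-3.1,0,0],[3.1,0.3,-3.1,0,0],[3.1,0.3,-3.1,0,0],[3.1,0.3,-3.1,0,0],[3.1,0.3,-3.1,0,0],[0,0,0,0,0]]'
python3 -c "from bench import sensors;print(sensors.state()['q'])"
```

```text
clock: 1.0
position: [341.0, -292.4, 227.7]
orientation: [-1.57, -0.004, 1.824]
wrist_force: [1.5, -0.4, 0.2]
width: 0.0
clock: 1.8
position: [502.7, -11.7, 208.1]
orientation: [-1.575, -0.002, 1.83]
wrist_force: [-1.3, 0.4, -0.5]
width: 0.1
[ 0.29883142  0.19486757 -0.32258495 -0.00256959 -1.04938499 -1.60876767]
```

```bash
python3 -m handwheel '[[0,0.4,0,-0.146,0],[0,0.4,0,-0.146,0],[0,0.4,0,-0.146,0],[0,0.4,0,-0.146,0],[0,0.4,0,-0.146,0],[0,0.4,0,-0.146,0],[0,0.4,0,-0.146,0],[0,0.4,0,-0.146,0]]'
python3 -m handwheel '[[0,0.4,0,-0.146,0],[0,0.4,0,-0.146,0],[0,0.4,0,-0.146,0],[0,0.4,0,-0.146,0],[0,0.4,0,-0.146,0],[0,0.4,0,-0.146,0],[0,0.4,0,-0.146,0],[0,0,0,-0.146,0]]'
cat > where.py <<'E'
from h import *
D=np.array([553.9,20.5]);s=sensors.state();p=s['position'];y=s['orientation'][2]
R=np.array([[np.cos(y),-np.sin(y)],[np.sin(y),np.cos(y)]]) # cols: tool x, z
def to(t): return (R.T@(np.array(t)-p[:2])).round(1)
e=p[:2]-D;th=y-np.pi/2
print('t',round(s['clock'],2),'p',p.round(1),'yawdeg',round(np.degrees(y)%360,1),'F',s['wrist_force'].round(1),'w',round(s['width'],1))
print('tool axis angle',round(np.degrees(th)%360,1),'axis in tool (x,z):',to(D),'q6',s['q'][5].round(2))
E
python3 - <<'E'
from where import *
c=capture('wrist');cv2.imwrite('pics/w1.png',c['color'][:,:,::-1])
E
```

```text
clock: 2.6
position: [500.5, -12.2, 174.1]
orientation: [-1.574, -0.001, 3.031]
wrist_force: [-0.5, 0.2, 0.1]
width: 0.0
clock: 3.4
position: [496.6, -16.2, 144.2]
orientation: [-1.576, 0.0, -2.052]
wrist_force: [-0.6, 0.6, 0.8]
width: 0.3
t 3.4 p [496.6 -16.2 144.2] yawdeg 242.4 F [-0.6  0.6  0.8] w 0.3
tool axis angle 152.4 axis in tool (x,z): [-59.1  33.8] q6 0.8
```

View pics/w1.png

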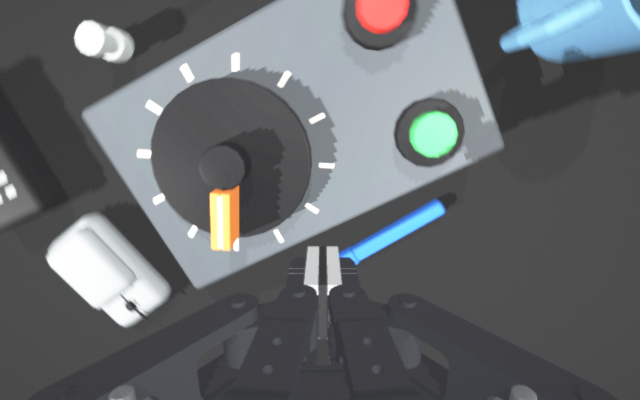

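```bash
python3 - <<'E'
from where import *
c=capture('wrist')
f=lambda u,v,z:to(plane(c,u,v,z)[:2])
print('tip',f(305,247,144),f(340,247,144),f(290,265,148),f(356,265,148))
print('hub',f(222,166,89),'paddle top',f(224.5,190,94),f(224.5,248,94), 'edges',f(211,218,94),f(239,218,94))
print('ticks mid',f((143.5+327)/2,(153.5+165.5)/2,55),f((235.5+193)/2.,(62+231)/2,55))
print('green',plane(c,433,134,70),'red',plane(c,379,7,70))
E
```

```text
t 3.45 p [496.7 -16.2 144.4] yawdeg 242.6 F [ 0.3 -1.3 -0.1] w 0.0
tool axis angle 152.6 axis in tool (x,z): [-58.9  33.9] q6 0.8
tip [-7.6  8.5] [8.1 8.5] [-14.2   1.6] [15.1  1.6]
hub [-58.4  35.5] paddle top [-56.6  22.3] [-59.6 -14.1] edges [-66.    5.2] [-49.3   5.2]
ticks mid [-59.2  33.9] [-72.7  42.7]
green [ 511.43026304 -101.43981134   70.        ] red [ 591.4501061  -101.48137636   70.        ]
```

```bash
python3 -m handwheel '[[0,0,0,0.08,0],[-0.5,1.0,-0.05,0,0],[-0.5,1.0,-0.05,0,0],[-0.5,1.0,-0.05,0,0],[-0.5,1.0,-0.05,0,0],[-0.5,1.0,-0.05,0,0],[0,1.0,0,0,0],[0,0,0,0,0]]' >/dev/null
python3 where.py
```

```text
t 4.3 p [508.2   7.8  78.2] yawdeg 236.9 F [-0.7 -0.2 -0.4] w -0.2
tool axis angle 146.9 axis in tool (x,z): [-35.6  31.4] q6 0.66
```

```bash
python3 -m handwheel '[[-0.2,0,0,0,0],[-0.2,0,0,0,0],[-0.2,0,0,0,0],[-0.2,0,0,0,0],[-0.2,0,0,0,0],[-0.2,0,0,0,0],[-0.2,0,0,0,0],[-0.1,0,0,0,0]]' >/dev/null
python3 where.py; python3 - <<'E'
from h import *
c=capture('wrist');cv2.imwrite('pics/w2.png',c['color'][:,:,::-1])
E
```

```text
t 5.1 p [517.6  21.1  79.6] yawdeg 236.9 F [-0.7 -1.7  0.2] w -0.1
tool axis angle 146.9 axis in tool (x,z): [-19.3  30.7] q6 0.64
```

View pics/w2.png

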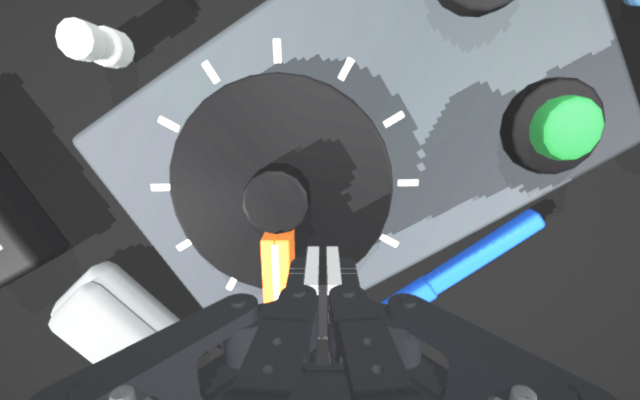

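```bash
python3 -m handwheel '[[-0.2,0,0,0,0],[-0.2,0,0,0,0],[-0.1,0,0,0,0],[-0.1,0.04,-0.04,0.03,0],[-0.1,0.04,-0.04,0.03,0],[-0.1,0.04,-0.04,0.03,0],[-0.1,0,-0.04,0.03,0],[-0.1,0,-0.04,0.03,0]]' >/dev/null
cat > look.py <<'E'
from where import *
import sys
c=capture('wrist');ce,st,m=blobs(c,'orange')
# pixels of paddle top incl. white line: use orange top centroid at z 94 and the hub; angle via minAreaRect-like PCA of hull
pts=np.argwhere(m)[:,::-1].astype(np.float32)
w=np.array([plane(c,*q,94)[:2] for q in pts[::3]])-D
print('orange n',len(pts),'centroid angle',round(np.degrees(np.arctan2(w[:,1].mean(),w[:,0].mean()))%360,1),'r',round(float(np.hypot(*w.mean(0))),1))
t=capture('top');ce,st,m=blobs(t,'orange',(300,190,440,280));q=plane(t,*ce,94)[:2]-D
print('top cam: n',st[4],'angle',round(np.degrees(np.arctan2(q[1],q[0]))%360,1),'r',round(float(np.hypot(*q)),1))
if len(sys.argv)>1: cv2.imwrite(f'pics/{sys.argv[1]}.png',c['color'][:,:,::-1])
E
python3 look.py w3
```

```text
t 5.95 p [516.8  25.5  78.9] yawdeg 227.8 F [-1.4 -4.2  1.1] w -0.3
tool axis angle 137.8 axis in tool (x,z): [-21.2  30.8] q6 0.47
orange n 440 centroid angle 157.8 r 13.9Traceback (most recent call last):
  File "look.py", line 8, in <module>
    t=capture('top');ce,st,m=blobs(t,'orange',(300,190,440,280));q=plane(t,*ce,94)[:2]-D
                             ~~~~~^^^^^^^^^^^^^^^^^^^^^^^^^^^^^^
  File "h.py", line 18, in blobs
    i=1+np.argmax(s[1:,4]);return ce[i],s[i],l==i
        ~~~~~~~~~^^^^^^^^^
    return _wrapfunc(a, 'argmax', axis=axis, out=out, **kwds)
    return bound(*args, **kwds)
ValueError: attempt to get argmax of an empty sequence
```

```bash
python3 - <<'E'
s=open('look.py').read()
i=s.index("t=capture");j=s.index("if len")
open('look.py','w').write(s[:i]+s[j:])
E
python3 look.py w3
```

```text
t 6.05 p [516.9  25.6  78.9] yawdeg 227.9 F [-1.7 -4.3  2.3] w 0.3
tool axis angle 137.9 axis in tool (x,z): [-21.   30.9] q6 0.47
orange n 428 centroid angle 157.4 r 13.9
```

View pics/w3.png

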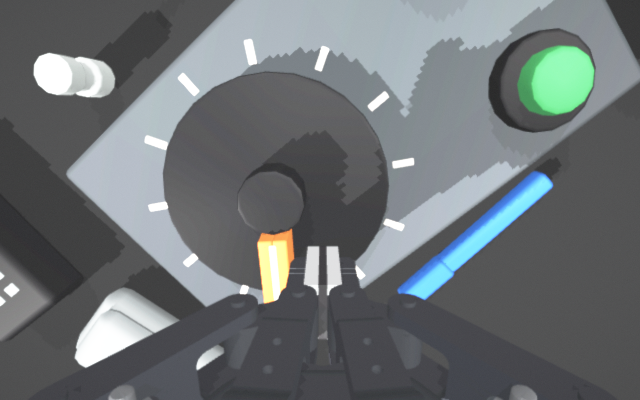

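Here the knuckle side of the finger is touching the paddle near (290,260), so the effective half-width is about 14.5 mm. The paddle has moved about 8° from its tick at (244,290) and resists with about 4.5 N. I'll use larger steps.

```bash
python3 -m handwheel '[[-0.3,0,-0.1,0.05,0],[-0.3,0,-0.1,0.05,0],[-0.3,0,-0.1,0.05,0],[-0.3,0,-0.1,0.05,0],[0,0,0,0,0],[0,0,0,0,0],[0,0,0,0,0],[0,0,0,0,0]]' >/dev/null
cat >> look.py <<'E'
print('hub est axis offset:',end=' ')
g=cv2.cvtColor(c['color'],cv2.COLOR_RGB2HSV);mk=((g[:,:,1]<60)&(g[:,:,2]>190)).astype(np.uint8)
n,l,s_,ce=cv2.connectedComponentsWithStats(mk)
T=np.array([plane(c,*ce[i],55)[:2]-D for i in range(1,n) if 20<s_[i][4]<400])
r=np.hypot(*T.T);T=T[(r>52)&(r<75)];A=np.c_[2*T,np.ones(len(T))];x=np.linalg.lstsq(A,(T**2).sum(1),rcond=None)[0]
print(len(T),'ticks, D shift',x[:2].round(1),'tick angles mod30',(np.degrees(np.arctan2(T[:,1]-x[1],T[:,0]-x[0]))%30).round(1))
o=(plane(c,*pts.mean(0),88)[:2]-D);
E
python3 look.py w4
```

```text
t 6.9 p [523.8  38.5  78.5] yawdeg 216.4 F [-1.1 -2.6  1.1] w 0.1
tool axis angle 126.4 axis in tool (x,z): [-13.6  32.4] q6 0.26
orange n 266 centroid angle 117.8 r 11.7
hub est axis offset: 2 ticks, D shift [ -8.7 -31. ] tick angles mod30 [12.7 13.2]
```

View pics/w4.png

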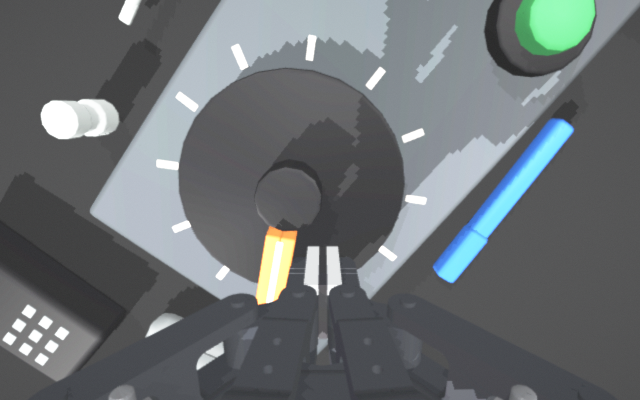

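The first click is done: the paddle jumped to about 118° and stands at (277,265). I'll continue to the second click.

```bash
python3 -m handwheel '[[0,0,-0.1,0.07,0],[-0.2,0,-0.1,0.07,0],[-0.25,0,-0.1,0.07,0],[-0.25,0,-0.1,0.06,0],[-0.25,0,-0.1,0.06,0],[-0.25,0,-0.1,0.05,0],[0,0,0,0,0],[0,0,0,0,0]]' >/dev/null
sed -i 's/>190)/>150)/;s/20<s_\[i\]\[4\]<400/20<s_[i][4]<900/' look.py; python3 look.py w5
```

```text
t 7.75 p [527.1  47.   78.4] yawdeg 193.8 F [-1.1 -1.6  0.2] w -0.0
tool axis angle 103.8 axis in tool (x,z): [-19.7  32.1] q6 -0.15
orange n 382 centroid angle 118.5 r 13.6
hub est axis offset: 3 ticks, D shift [ 0.7 -5.6] tick angles mod30 [27.6 19.9 10.6]
```

View pics/w5.png

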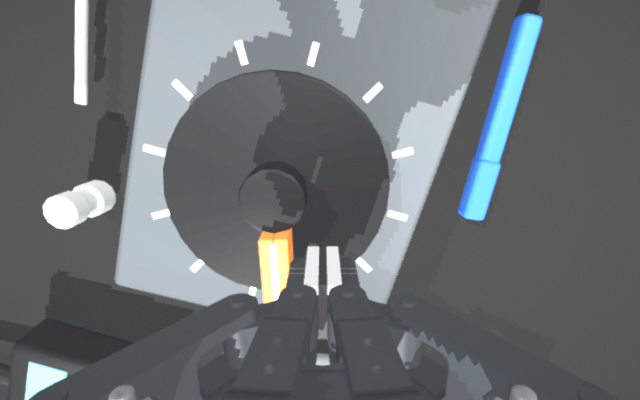

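The paddle is at about 105°, partway through the second click and flush with the finger at (290,262). The ticks show the console hasn't turned. I'll keep pushing and read the paddle angle from its left edge.

```bash
python3 -m handwheel '[[-0.3,0,-0.1,0.05,0],[-0.3,0,-0.1,0.05,0],[-0.3,0,-0.1,0.05,0],[0,0,0,0,0],[0,0,0,0,0],[0,0,0,0,0],[0,0,0,0,0],[0,0,0,0,0]]' >/dev/null
cat >> look.py <<'E'
def edge(c,m):
    q=np.array([(np.where(m[v])[0].min(),v) for v in range(400) if m[v].sum()>3],np.float32)[4:-4]
    vx,vy,x0,y0=cv2.fitLine(q,cv2.DIST_HUBER,0,.01,.01).ravel()
    a,b=q[:,1].min(),q[:,1].max()
    P=[plane(c,x0+(v-y0)*vx/vy,v,94)[:2] for v in(a,b)];d=P[1]-P[0]
    return np.degrees(np.arctan2(d[1],d[0]))%360,len(q)
print('PADDLE edge angle',edge(c,m))
E
python3 look.py w6; python3 - <<'E'
import cv2,numpy as np
E
```

```text
t 8.6 p [536.7  52.9  78.2] yawdeg 185.3 F [-0.2 -0.4  0.3] w -0.0
tool axis angle 95.3 axis in tool (x,z): [-14.1  33.8] q6 -0.3
orange n 241 centroid angle 85.9 r 11.3
hub est axis offset: 2 ticks, D shift [-129.2  -27.8] tick angles mod30 [14.7  7.5]
PADDLE edge angle (np.float64(63.15753883040606), 4)
```

```bash
python3 -m handwheel '[[0,0,-0.05,0.07,0],[-0.2,0,-0.05,0.07,0],[-0.25,0,-0.1,0.07,0],[-0.25,0,-0.1,0.06,0],[-0.25,0,-0.1,0.06,0],[-0.25,0,-0.1,0.05,0],[0,0,0,0,0],[0,0,0,0,0]]' >/dev/null
python3 look.py w7
```

```text
t 9.45 p [545.2  58.4  78.2] yawdeg 162.8 F [-1.4 -0.9  0.3] w 0.2
tool axis angle 72.8 axis in tool (x,z): [-19.5  33.6] q6 -0.69
orange n 447 centroid angle 86.0 r 15.0
hub est axis offset: 2 ticks, D shift [-231.8  -24.6] tick angles mod30 [20.7 19.1]
PADDLE edge angle (np.float64(131.75123633060824), 28)
```

View pics/w7.png

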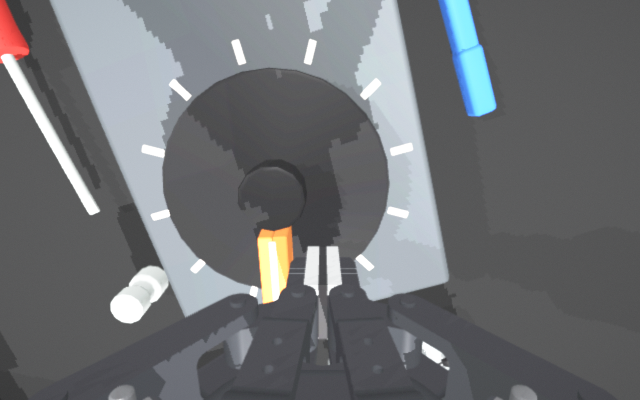

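The paddle is again flush with the finger at (290,262), with its tick at (253,290), so it's nearly halfway through the third click. The adapter and screwdriver are clear of the arm.

```bash
python3 -m handwheel '[[-0.3,0,-0.1,0.05,0],[-0.3,0,-0.1,0.05,0],[-0.3,0,-0.1,0.05,0],[0,0,0,0,0],[0,0,0,0,0],[0,0,0,0,0],[0,0,0,0,0],[0,0,0,0,0]]' >/dev/null
python3 look.py w8
```

```text
t 10.3 p [556.   58.6  78.3] yawdeg 154.3 F [-0.6  0.4 -1. ] w -0.1
tool axis angle 64.3 axis in tool (x,z): [-14.6  35.3] q6 -0.83
orange n 390 centroid angle 59.9 r 15.4
hub est axis offset: 2 ticks, D shift [ 9.9 -5.5] tick angles mod30 [18.5  8.4]
PADDLE edge angle (np.float64(56.05010010393166), 31)
```

```bash
python3 -m handwheel '[[0,0,0.05,0.07,0],[-0.2,0,0,0.07,0],[-0.25,0,-0.1,0.07,0],[-0.25,0,-0.1,0.06,0],[-0.25,0,-0.1,0.06,0],[-0.25,0,-0.1,0.05,0],[0,0,0,0,0],[0,0,0,0,0]]' >/dev/null
python3 look.py w9
```

```text
t 11.15 p [566.6  57.7  78.6] yawdeg 131.8 F [-0.1  0.2  0.2] w -0.0
tool axis angle 41.8 axis in tool (x,z): [-19.3  34.3] q6 -1.2
orange n 1240 centroid angle 45.3 r 20.2
hub est axis offset: 3 ticks, D shift [-0.8 -4.6] tick angles mod30 [26.9 29.  11.7]
PADDLE edge angle (np.float64(42.07949879054784), 54)
```

View pics/w9.png

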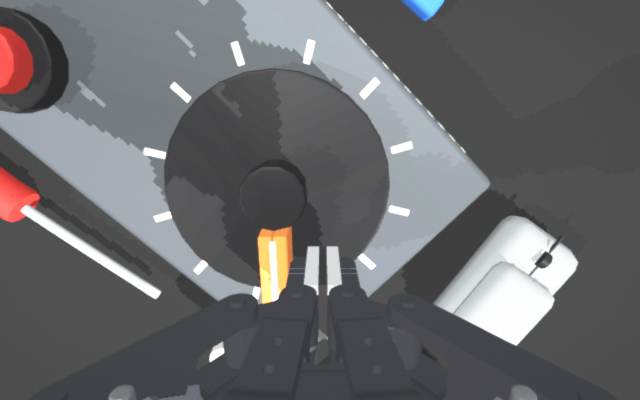

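The paddle is now at about 44°, partway through the fourth click and in the same state as before. I'll make the same short final push, then back off.

```bash
python3 -m handwheel '[[-0.3,0,-0.1,0.05,0],[-0.3,0,-0.1,0.05,0],[-0.3,0,-0.1,0.05,0],[0,0,0,0,0],[0,0,0,0,0],[0,0,0,0,0],[0,0,0,0,0],[0,0,0,0,0]]' >/dev/null
python3 look.py w10
```

```text
t 12.0 p [574.7  52.6  78.5] yawdeg 123.3 F [ 0.3 -0.8 -0.4] w -0.1
tool axis angle 33.3 axis in tool (x,z): [-15.4  35. ] q6 -1.34
orange n 1315 centroid angle 26.7 r 21.4
hub est axis offset: 1 ticks, D shift [ -0.9 -31.1] tick angles mod30 [28.4]
PADDLE edge angle (np.float64(27.158320404377097), 54)
```

```bash
python3 -m handwheel '[[0.4,0,0,0,0],[0.5,0,0,0,0],[0.3,-1.0,0,0,0],[0,-2.0,0,0,0],[0,-2.0,0,0,0],[0,-2.0,0,0,0],[0,-2.0,0,0,0],[0,0,0,0,0]]' >/dev/null
python3 look.py w11; python3 -c "
from where import *
print(to((510,-101.5)))"
```

```text
t 12.85 p [569.2  64.  175.5] yawdeg 123.5 F [-0.2 -0.1  0.2] w -0.1
tool axis angle 33.5 axis in tool (x,z): [-27.9  36.8] q6 -1.37
orange n 169 centroid angle 30.6 r 20.8
hub est axis offset: 1 ticks, D shift [ -1.  -31.1] tick angles mod30 [28.2]
t 12.9 p [568.2  63.9 173.8] yawdeg 123.5 F [ 0.2  0.2 -1.5] w 0.1
tool axis angle 33.5 axis in tool (x,z): [-28.4  35.8] q6 -1.37
[-105.9  139.7]Traceback (most recent call last):
  File "look.py", line 22, in <module>
    print('PADDLE edge angle',edge(c,m))
                              ~~~~^^^^^
  File "look.py", line 18, in edge
    vx,vy,x0,y0=cv2.fitLine(q,cv2.DIST_HUBER,0,.01,.01).ravel()
                ~~~~~~~~~~~^^^^^^^^^^^^^^^^^^^^^^^^^^^^
cv2.error: OpenCV(4.12.0) /io/opencv/modules/imgproc/src/linefit.cpp:50: error: (-215:Assertion failed) count > 0 in function 'fitLine2D_wods'
```

View pics/w11.png

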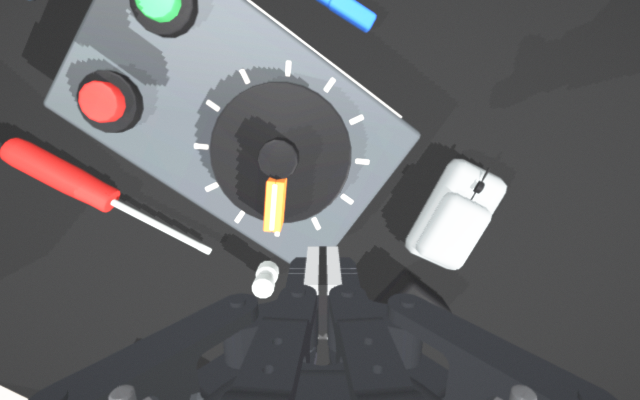

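The paddle rests at a tick, (277,233), on the back-left side. Next is the green button.

```bash
python3 -m handwheel '[[-2.65,0,3.5,0,0],[-2.65,0,3.5,0,0],[-2.65,0,3.5,0,0],[-2.65,0,3.5,0,0],[0,1.5,0,0,0],[0,1.5,0,0,0],[0,1.5,0,0,0],[0,0,0,0,0]]' >/dev/null
python3 - <<'E'
from where import *
t,s,w=capture('top'),capture('scene'),capture('wrist')
for n,c,win in(('top',t,(300,190,440,280)),('scene',s,(210,155,360,260))):
    for k in('green','red','orange'):
        try:
            a=blobs(c,k,win);q=plane(c,*a[0],94 if k=='orange' else 70);print(n,k,a[1][4],q.round(1),'ang',np.degrees(np.arctan2(*(q[:2]-D)[::-1])).round(1),to(q[:2]))
        except ValueError: print(n,k,'hidden')
try:
    a=blobs(w,'green');print('wrist green',a[1],to(plane(w,*a[0],70)[:2]))
except ValueError: print('no')
cv2.imwrite('pics/w12.png',w['color'][:,:,::-1])
E
```

```text
t 13.7 p [ 501.5 -106.3  123. ] yawdeg 123.5 F [1.1 0.  0.1] w -0.3
tool axis angle 33.5 axis in tool (x,z): [  76.9 -113.6] q6 -1.08
top green hidden
top red 160 [ 589.7 -104.3   70. ] ang -74.0 [-46.9 -74.7]
top orange 100 [581.5  35.1  94. ] ang 27.9 [  73.9 -144.7]
scene green 143 [ 508.8 -100.4   70. ] ang -110.5 [ 0.9 -9.3]
scene red 144 [ 590.4 -103.2   70. ] ang -73.6 [-46.4 -75.8]
scene orange 187 [600.8  26.1  94. ] ang 6.8 [  55.7 -155.8]
wrist green [298 217  44  25 216] [-1.8  0.7]
```

View pics/w12.png

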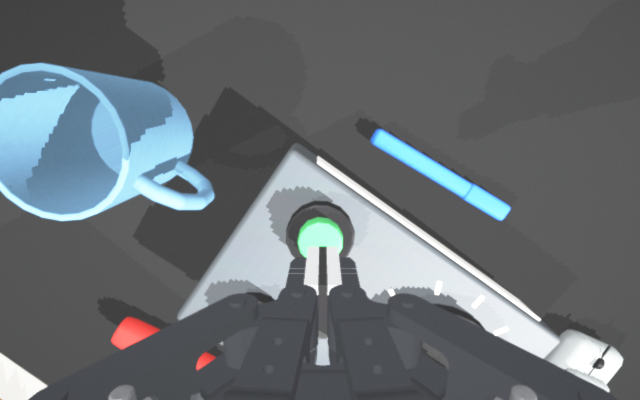

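The top camera reads the paddle at 27.9°, against 28° expected, so exactly four clicks. The finger needs to move about 9 mm along -z to centre over the green button at (320,238).

```bash
python3 -m handwheel '[[0,0,-0.5,0,0],[0,0,-0.4,0,0],[0,1.2,0,0,0],[0,1.2,0,0,0],[0,1.2,0,0,0],[0,0.8,0,0,0],[0,0,0,0,0],[0,0,0,0,0]]' >/dev/null
python3 -c "
from where import *
print(to((509.8,-101.5)))"
```

```text
t 14.65 p [513.7 -98.7  80.5] yawdeg 123.7 F [-1.2 -0.4  0.6] w -0.1
tool axis angle 33.7 axis in tool (x,z): [ 76.9 -99.6] q6 -1.09
[-0.1  4.8]
```

```bash
python3 -m handwheel '[[0,0,0.45,0,0],[0,0.3,0,0,0],[0,0.3,0,0,0],[0,0.3,0,0,0],[0,0.3,0,0,0],[0,0.3,0,0,0],[0,0.3,0,0,0],[0,0.3,0,0,0]]' >/dev/null
python3 -c "
from where import *
print(to((509.8,-101.5)))"
```

```text
t 15.45 p [ 510.7 -101.4   70.8] yawdeg 124.0 F [-6.3  3.6 20. ] w -0.1
tool axis angle 34.0 axis in tool (x,z): [  76.9 -104. ] q6 -1.08
[0.5 0.8]
```

```bash
python3 where.py; python3 - <<'E'
from h import *
s,w=capture('scene')['color'],capture('wrist')['color']
a=cv2.resize(s[165:225,205:285],(800,600))[:300*2]
a=cv2.resize(s[160:230,200:280],(400,350),interpolation=cv2.INTER_CUBIC);b=cv2.resize(w[180:320,240:400],(400,350),interpolation=cv2.INTER_CUBIC)
cv2.imwrite('pics/g1.png',np.hstack([a,b])[:,:,::-1])
E
```

```text
t 15.45 p [ 510.7 -101.4   70.8] yawdeg 124.0 F [-6.3  3.6 20. ] w -0.1
tool axis angle 34.0 axis in tool (x,z): [  76.9 -104. ] q6 -1.08
```

```bash
cat > g.py <<'E'
from where import *
s=capture('scene')
for k in('green','red'):
    try: a=blobs(s,k,(210,155,360,260));print('scene',k,a[0].round(1),a[1])
    except ValueError: print(k,'hidden')
E
python3 g.py
for i in 1 2 3 4; do python3 -m handwheel '[[0,-0.15,0,0,0],[0,0,0,0,0],[0,0,0,0,0],[0,0,0,0,0],[0,0,0,0,0],[0,0,0,0,0],[0,0,0,0,0],[0,0,0,0,0]]' >/dev/null; python3 g.py; done
```

```text
t 15.55 p [ 510.7 -101.5   70.8] yawdeg 124.0 F [-7.2  2.1 21. ] w -0.1
tool axis angle 34.0 axis in tool (x,z): [  76.9 -104. ] q6 -1.08
scene green [240.2 198.7] [234 196  14   6  48]
scene red [253.8 219. ] [246 213  16  13 147]
t 16.4 p [ 510.7 -101.4   73.6] yawdeg 124.1 F [-1.3  0.6  3.2] w 0.0
tool axis angle 34.1 axis in tool (x,z): [  76.8 -104.1] q6 -1.08
scene green [239.8 198.1] [233 195  15   7  60]
scene red [253.8 218.9] [247 213  15  12 146]
t 17.25 p [ 510.7 -101.4   74.9] yawdeg 124.1 F [-1.   0.6  3. ] w 0.1
tool axis angle 34.1 axis in tool (x,z): [  76.8 -104. ] q6 -1.08
scene green [240.1 197.8] [233 194  15   8  67]
scene red [253.9 218.9] [247 213  15  12 146]
t 18.1 p [ 510.7 -101.4   76.2] yawdeg 124.0 F [-1.4  0.3  1.5] w 0.1
tool axis angle 34.0 axis in tool (x,z): [  76.8 -104. ] q6 -1.08
scene green [240.1 197.6] [233 194  15   8  71]
scene red [253.9 218.9] [247 213  15  12 146]
t 18.95 p [ 510.8 -101.4   77.3] yawdeg 124.0 F [-0.2  0.  -0.3] w 0.3
tool axis angle 34.0 axis in tool (x,z): [  76.9 -104. ] q6 -1.08
scene green [240.2 197.3] [233 193  15   9  80]
scene red [253.8 218.9] [246 213  16  12 146]
```

The button met its stop at z = 70.8 with about 20 N, and contact ended near z = 77, so it made its full 6 mm travel and has come back up. I'll retreat and verify.

```bash
python3 -m handwheel '[[0,-2,0,0,0],[0,-3,0,0,0],[0,-3,0,0,0],[0,-3,3,0,0],[0,-3,3,0,0],[3,0,3,0,0],[3,0,3,0,0],[3,0,3,0,0]]' >/dev/null
python3 -m handwheel '[[-3.5,0,-3.5,0,0],[-3.5,0,-3.5,0,0],[-3.5,0,-3.5,0,0],[-3.5,0,-3.5,0,0],[0,0,0,0,0],[0,0,0,0,0],[0,0,0,0,0],[0,0,0,0,0]]' >/dev/null
python3 g.py; python3 - <<'E'
from h import *
D=np.array([553.9,20.5]);t=capture('top')
for k in HS:
    try:a=blobs(t,k,(300,190,440,280));q=plane(t,*a[0],94 if k=='orange' else 70);print('top',k,a[1][4],q.round(1),np.degrees(np.arctan2(*(q[:2]-D)[::-1])).round(1))
    except ValueError: print('top',k,'hidden')
o=cv2.imread('pics/top0.png');d=cv2.absdiff(o,t['color'][:,:,::-1].copy()).max(2)
for n,(x0,y0,x1,y1) in dict(mug=(445,220,515,268),mouse=(248,218,288,274),marker=(342,284,410,302),driver=(352,160,456,178),adapter=(316,164,336,184),handheld=(240,112,280,212)).items(): print(n,(d[y0:y1,x0:x1]>50).mean().round(3))
E
```

```text
t 20.6 p [ 511.5 -152.1  221.1] yawdeg 124.0 F [-0.4 -0.4 -0. ] w -0.3
tool axis angle 34.0 axis in tool (x,z): [ 119.4 -131.7] q6 -0.99
scene green [240.  195.2] [233 189  15  13 146]
scene red [253.8 219. ] [246 213  16  12 145]
top green hidden
top red 155 [ 589.7 -104.2   70. ] -74.0
top orange 82 [584.9  36.5  94. ] 27.3
mug 0.853
mouse 0.335
marker 1.0
driver 0.091
adapter 0.068
handheld 0.026
```

```bash
python3 -m handwheel '[[-1.5,0,4.2,0,0],[-1.5,0,4.2,0,0],[-1.5,0,4.2,0,0],[-1.5,0,4.2,0,0],[-1.5,0,4.2,0,0],[-1.5,0,4.2,0,0],[-1.5,0,4.2,0,0],[-1.5,0,4.2,0,0]]' 
python3 -m handwheel '[[-1.5,0,4.2,0,0],[-1.5,0,4.2,0,0],[-1.5,0,4.2,0,0],[0,0,0,0,0],[0,0,0,0,0],[0,0,0,0,0],[0,0,0,0,0],[0,0,0,0,0]]' >/dev/null
python3 g.py; python3 - <<'E'
from h import *
D=np.array([553.9,20.5]);t=capture('top')
for k in HS:
    try:a=blobs(t,k,(300,190,440,280));q=plane(t,*a[0],94 if k=='orange' else 70);print('top',k,a[1][4],a[0].round(1),q.round(1),np.degrees(np.arctan2(*(q[:2]-D)[::-1])).round(1))
    except ValueError: print('top',k,'hidden')
o=cv2.imread('pics/top0.png');d=cv2.absdiff(o,t['color'][:,:,::-1].copy()).max(2)
for n,(x0,y0,x1,y1) in dict(mug=(445,220,515,268),mouse=(248,218,288,274),marker=(342,284,410,302),driver=(352,160,456,178),adapter=(316,164,336,184),handheld=(240,112,280,212),case=(300,185,440,282)).items(): print(n,(d[y0:y1,x0:x1]>50).mean().round(3))
E
```

```text
clock: 21.5
position: [294.7, -444.3, 228.3]
orientation: [-1.568, -0.004, 2.18]
wrist_force: [0.7, 0.1, -0.8]
width: -0.3
t 22.3 p [ 209.3 -556.3  232.8] yawdeg 124.7 F [ 0.7  0.4 -0.7] w -0.3
tool axis angle 34.7 axis in tool (x,z): [ 278.1 -611.6] q6 -0.03
scene green [240.1 195.2] [233 189  15  13 144]
scene red [253.8 218.9] [246 213  16  12 144]
top green 180 [412.9 255.9] [ 509.4 -101.4   70. ] -110.1
top red 169 [414.8 214.5] [ 589.5 -104.4   70. ] -74.1
top orange 101 [343.3 217. ] [580.5  34.8  94. ] 28.3
mug 0.0
mouse 0.0
marker 0.0
driver 0.0
adapter 0.0
handheld 0.0
case 0.025
```

Nothing else has moved, the paddle is at 28.3° (28° expected), and the green button is up.

```bash
python3 -c "
from bench import job
print(job.finish_job())"
```

```text
the job is handed in; nothing more can be done
None
```

The job is done and handed in at about 22 s of the 46 s allowed. I pushed the paddle clockwise one click at a time with the shut fingers, four clicks in all. I then pressed the green button to its stop, let it come up, and moved the arm away.

**Last checks, with the arm clear:**
- **Dial:** the paddle reads 28.3° in the top camera. Four clicks should give 28°, since the console sits turned by about −2°.
- **Console and red button:** both buttons are at their starting pixels (within 0.1 px), so the console has not shifted. The red button was not touched.
- **Green button:** it met its stop with about 20 N, after roughly 6 mm of travel. In the scene camera it is back at its starting position.
- **Other things on the desk:** the top view shows no change at the mug, mouse, marker, screwdriver, adapter or handheld.

**Checks that disagreed or failed:**
- The cameras put the button top at about z = 70 mm, but contact came near 77 mm. I judged the press by force and travel instead.
- The first small pushing steps stalled against the click, so I used larger ones.
- The wider part of the finger just above the tip met the paddle's upper part, rather than the very tip.
- My wrist-camera edge and tick fits were unreliable, so I counted clicks from the pictures and the paddle colour's centroid.
- The close-up picture of the button under pressure went over the picture limit, so I never saw it.

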